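Crimp a badge: seat the die drawer and hold the press lever level

TASK

A badge is loaded in the die drawer of the badge press. Push the drawer fully home until its catch snaps in, then press the lever down by its black T grip until the lever lies level, without forcing it noticeably past level, and keep it pressed there while the crimp sets: the program finishes while still holding the lever down. Leave the finished badges, pencil, pen, tape rolls and eraser round the press where they lie.

Things in the scene. Friction and masses are not known exactly. Their poses are not given: they have to be found in the camera images.
- badge_press: White cast badge press fixed on the desk, base 240 x 190 mm, top 16 mm up; rear column, head and pivot up to 185 mm. Origin on the desk under the base; own +x points to the back of the press, +y to its left (yaw up to 0.3 rad either way). Lever pivot parallel to own y at own (90, 0, 160) mm. The die drawer slides along own y and sticks out on the right (own -y) side.
- drawer_front (a point): Centre of the outer face of the drawer's upright front plate: 82 mm wide along own x of the press, 12 to 56 mm above the desk (this point 35 mm), with a rolled lip on its top edge, up to 61 mm, 1 mm proud. It looks along the press's own -y; push it along own +y. Seated it is at own (20, -100, 35) mm; the tall head ends 65 mm farther in.
- die_drawer (a joint): How far the die drawer stands out, m: 0 = home, at most 0.068. Slides with about 1 N; from 11 to 4.5 mm a ball catch resists with about 5 N and pushes it back out if let go; past 4.5 mm it snaps home and stays. If not home, its tail block stops the ram and the lever about 0.15 rad short of level.
- lever_grip (a point): Centre of the lever's black T grip: round bar 26 mm in diameter, 120 mm long, parallel to the press's own y, 220 mm in front of the pivot. Lever at rest: own (-92, 0, 284) mm; lever level: own (-130, 0, 160) mm; between them it moves on a circle of 220 mm radius about the pivot.
- press_lever (a joint): Angle the lever is pressed down, rad: 0 = at rest, raised 0.60 above the horizontal; 0.60 = level; end stop 0.76. A spring always drives it back up. At the grip it takes about 4 to 5 N until the dies meet (about 0.52), then quickly more: about 10 N level, 17 N at 0.72.
- badge_a: finished round pin badge, 51 mm across, 7 mm thick, pale face, lying on the desk; origin under its centre; a bystander
- badge_b: the same size of badge with a wooden face; a bystander
- badge_c: the same size of badge, pale face; a bystander
- pencil_ochre: natural wooden pencil, 165 mm long, 7 mm thick, lying; origin under its middle; a bystander
- fineliner: dark capped pen, 132 mm long, 11 mm thick, lying; origin under its middle; a bystander
- washi_a: roll of paper tape 43 mm across, 15 mm high, lying flat; origin under its centre; a bystander
- washi_b: roll of paper tape 43 mm across, 10 mm high, lying flat; origin under its centre; a bystander
- eraser: eraser 18 x 42 x 12 mm lying flat; origin under its centre; a bystander

How it is judged:
By the outcome, as a careful person would: the job done as asked, in the order asked, and still so for the second after the job is handed in, while the arm keeps its last pose, push and grip.
It also fails if it takes over 48 s, if anything falls off the work surface, if the arm or the gripper's body presses on something with over 40 N, if the wrist force passes 120 N, or if a joint passes its speed limit or range.

ROBOT

A 6-joint arm with a two-finger parallel gripper is mounted at the origin on a cart in front of the work surface, level with it; the furniture and walls round the work are solid. World frame = base frame: x ahead of the robot, y to its left, z up, the work surface at z = 0. Lengths are in m, angles in rad, forces in N, time in s.
With the tool pointing down it reaches from about 0.3 to 0.75 m from the base axis. Payload 8.5 kg.
Tool frame: the origin (TCP) lies at the very end of the fingers, on their centre line; the grasp point (between the pads) lies pinch_z behind it (pinch_z is the distance from the TCP to the grasp point, in m); z points along the fingers, y is the line along which they close (so a half turn about z gives the same grasp; the last joint's range is limited). The gripper opens to 85 mm and grips with 20 to 120 N. Pads are 22 mm wide; open, the fingers measure 114 mm over their backs; the gripper's body (76 mm by 85 mm) begins 54 mm behind the grasp point. The pads swing forward as they close: fully open they stand 13 mm farther back than shut.
Start: joints at [1.089, 0.381, 1.297, -0, 1.464, -0.215], TCP at [0.145, 0.531, 0.231] pointing down, gripper open.
Joint ranges: [-3.11, 3.11], [-0.89, 2.33], [0.22, 2.48], [-1.42, 4.56], [0.17, 2.85], [-2.88, 2.88]. Speed limits (rad/s): [2.39, 2.39, 3.14, 3.14, 3.14, 3.14].

INTERFACE

Orientations are given as [roll, pitch, yaw] about the fixed x, y, z axes, in that order (R = Rz(yaw) Ry(pitch) Rx(roll)).
In Python, from station import read_state, camera, hand_in, pinch_z gives the robot as it stands. The module is installed in compiled form; this text tells all that it offers.
- The arm moves only by the tool step_arm, never from a script. Its argument "commands" is a list of rows, each an object of numbers: "grip": the finger opening in m, from 0 to 0.0854; "tx", "ty", "tz": the shift along the world's x, y, z in m; "ax", "ay", "az": the turn, a rotation vector about the world's x, y, z in rad. In form: [{"grip": .., "tx": .., "ty": .., "tz": .., "ax": .., "ay": .., "az": ..}, ...]. A call has 1 to 20 rows; each row shifts and turns the commanded pose from where the row before left it; what a row does not reach is not made up. A row lasts 1/12 s, in which the tool goes at most 41.7 mm and 7.16 degrees, less where a joint would pass 70% of its speed; a pose out of reach is approached as far as the arm can. A call with a gripper value outside its range is refused whole. The fingers move at their own pace and stop on an object; "grip_force" is the grip in N (left out, the last holds). Time passes only in rows, so rows that do not move let the fingers close. It gives the time, the measured TCP pose, the force, the opening and the grip force at its end, in the units of the state.
- read_state(): the state, without advancing time (a new reading comes with each control period).
- camera(name): name is "scene" or "side" or "wrist"; returns a dict with "pixels" (384x512x3 uint8, red, green, blue), "camera_matrix" (3x3 intrinsics, pixels), "camera_from_world" (4x4, takes a point from world to camera coordinates). Camera axes: x right, y down, z forward; pixel columns grow to the right and rows downward; lengths in m; the calibration is good to about 2 mm. A picture is of the moment at which its call begins. There is no depth.
- hand_in(): hands the job in; it is judged then, once.
The state is a dict: "time": time; "qpos": joint angles; "joint_vel": joint speeds; "effort": joint torques, N m; "ee_pos": TCP position; "tool_rot": TCP orientation; "contact_force": force on the tool from outside, world axes, zero at the start; "wrist_torque": the same for the moment, N m; "width": finger opening in m; "grip_force": force on a finger pad.
Only numpy, scipy, OpenCV 4.12 (cv2) and the standard library are available. Lean on these libraries where they do the work, as an engineer would, in place of code of your own. Each camera call takes 0.05 s, during which the arm holds its last target. There are 200 camera calls.

## Working session

There is one attempt and no reset: what is moved stays moved. The work goes in short steps, Python scripts to look and compute and a tool call to move; the robot and the scene stay as the last step left them, time stands still between calls to the robot, and variables do not carry over. Pictures are saved under pics/ and viewed, at most 10 in all, crops included, and the job is handed in when it is done.

Besides the shell and the picture viewer there is one more tool, called after "Request:" as a command line: name --argument value ..., lists and objects as JSON in quotes. step_arm: Moves the arm, as the interface text tells. Its arguments: {"type":"object","properties":{"commands":{"type":"array","items":{"type":"object","properties":{"grip":{"type":"number"},"tx":{"type":"number"},"ty":{"type":"number"},"tz":{"type":"number"},"ax":{"type":"number"},"ay":{"type":"number"},"az":{"type":"number"}}}},"grip_force":{"type":"number"}},"required":["commands"]}

```bash
mkdir -p pics
cat > h.py <<'E'
import numpy as np, cv2
from station import read_state, camera, pinch_z
def snap(n,f):
    c=camera(n); cv2.imwrite(f,cv2.cvtColor(c["pixels"],cv2.COLOR_RGB2BGR)); np.savez(f[:-4],**c); return c
def proj(c,p):
    p=np.atleast_2d(p); q=(c["camera_from_world"][:3,:3]@p.T).T+c["camera_from_world"][:3,3]
    q=(c["camera_matrix"]@q.T).T; return q[:,:2]/q[:,2:]
def ray(c,uv):
    T=c["camera_from_world"];R=T[:3,:3];o=-R.T@T[:3,3]
    d=R.T@np.linalg.solve(c["camera_matrix"],[uv[0],uv[1],1]);return o,d/np.linalg.norm(d)
def plane(c,uv,z):
    o,d=ray(c,uv);return o+d*(z-o[2])/d[2]
def tri(c1,u1,c2,u2):
    o1,d1=ray(c1,u1);o2,d2=ray(c2,u2)
    s=np.linalg.lstsq(np.c_[d1,-d2],o2-o1,rcond=None)[0];a=o1+s[0]*d1;b=o2+s[1]*d2
    return (a+b)/2,np.linalg.norm(a-b)
E
python3 - <<'E'
from h import *
a=snap("scene","pics/s.png");b=snap("side","pics/d.png")
for c in(a,b):print(ray(c,(256,192)))
print(read_state(),pinch_z)
E
```

```text
(array([0.00506435, 0.97641293, 0.81051389]), array([ 0.47799541, -0.68111094, -0.55462444]))
(array([0.37650252, 0.97487922, 0.76465814]), array([ 0.17796683, -0.78832846, -0.58895334]))
{'time': 0.1, 'qpos': array([ 1.08870769e+00,  3.81106542e-01,  1.29814021e+00,  1.34753912e-05,
        1.46359696e+00, -2.15344845e-01]), 'joint_vel': array([-3.69662300e-04, -3.09102877e-03, -2.19783053e-03, -1.68145648e-05,
       -3.17804704e-05,  4.07915881e-04]), 'effort': array([ 2.98331601e-03, -4.49222445e+01, -2.31651163e+01, -1.67858102e-04,
        3.75859207e-03, -4.56376893e-05]), 'ee_pos': array([0.1448776 , 0.53031237, 0.23080047]), 'tool_rot': array([-3.14037335e+00, -2.80418665e-04,  2.87484724e+00]), 'contact_force': array([ 0.5796385 , -0.02499622, -0.7250986 ]), 'wrist_torque': array([ 0.00075213, -0.06041691,  0.00792531]), 'grip_force': 0.0, 'width': 0.08515077394409448} 0.0187
```

View pics/s.png

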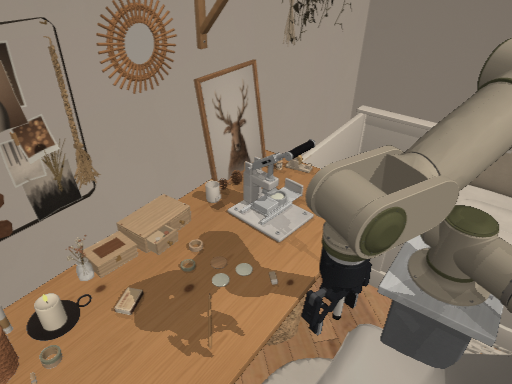

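View pics/d.png

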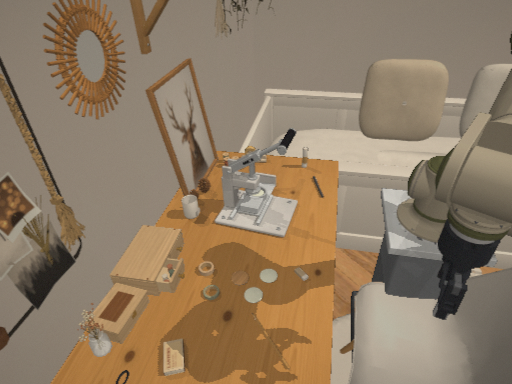

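The press shows at about (275,205) in scene and (258,200) in side, with the grip at (302,150) and (290,138). The bystanders lie on the near-left side of it. I'll enlarge the press next.

Run:
```python
from h import *
a=cv2.imread("pics/s.png")[135:245,220:330];b=cv2.imread("pics/d.png")[120:240,205:335]
f=lambda i:cv2.resize(i,None,fx=5,fy=5,interpolation=cv2.INTER_CUBIC)
a=f(a);b=f(b);cv2.imwrite("pics/s2.png",a);cv2.imwrite("pics/d2.png",b)
s,d=dict(np.load("pics/s.npz")),dict(np.load("pics/d.npz"))
print(tri(s,(302,150),d,(290,138)))
for u in[(228,211),(279,237),(313,212)]:print(plane(s,u,.016))
for u in[(218,225),(291,234),(298,199)]:print(plane(d,u,.016))
```

```text
(array([0.47482578, 0.07437497, 0.29436434]), np.float64(0.005856608311187363))
[0.69785479 0.15680262 0.016     ]
[0.47963278 0.16687656 0.016     ]
[ 0.45708903 -0.0175923   0.016     ]
[0.68741831 0.17286284 0.016     ]
[0.44890064 0.17251042 0.016     ]
[ 0.44725037 -0.01190505  0.016     ]
```

View pics/s2.png

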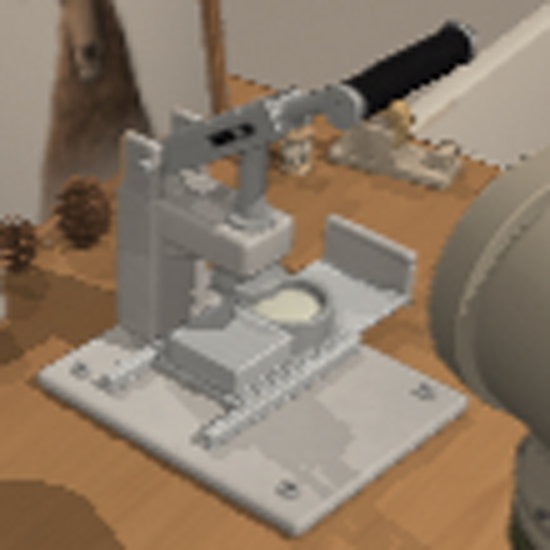

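View pics/d2.png

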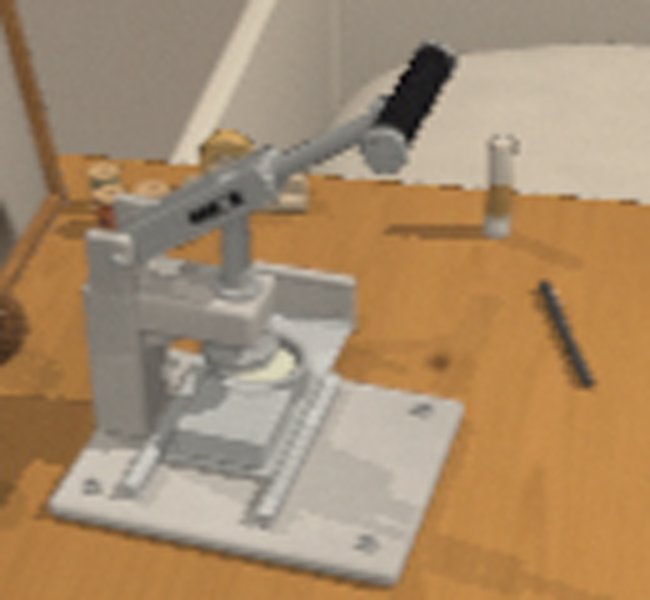

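```bash
cat > pose.py <<'E'
from h import *
from scipy.optimize import least_squares
s,d=dict(np.load("pics/s.npz")),dict(np.load("pics/d.npz"))
S=lambda u:(220+u[0]/5-.4,135+u[1]/5-.4)
D=lambda u:(205+u[0]/5-.4,120+u[1]/5-.4)
E
python3 - <<'E'
from pose import *
own=np.array([[.12,.095],[-.12,.095],[-.12,-.095]])
ws=np.array([plane(s,S(u),.016)[:2] for u in[(38,378),(300,530),(467,403)]])
wd=np.array([plane(d,D(u),.016)[:2] for u in[(50,506),(393,580),(463,405)]])
print(ws,wd)
for w in(ws,wd,np.r_[ws,wd]):
    o=own if len(w)==3 else np.r_[own,own]
    f=lambda p:(o@np.array([[np.cos(p[2]),np.sin(p[2])],[-np.sin(p[2]),np.cos(p[2])]])+p[:2]-w).ravel()
    r=least_squares(f,[.57,.07,0]);print(r.x,r.fun.round(4))
p=r.x
W=lambda q:np.array([p[0]+np.cos(p[2])*q[0]-np.sin(p[2])*q[1],p[1]+np.sin(p[2])*q[0]+np.cos(p[2])*q[1],q[2]])
for q in[(-.092,0,.284),(-.092,.06,.284),(-.092,-.06,.284),(.061,-.168,.061),(-.021,-.168,.061),(.061,-.1,.061)]:
    a=proj(s,W(q))[0];b=proj(d,W(q))[0]
    print(q,W(q),((a-[220,135])*5).round(),((b-[205,120])*5).round())
print('grip far',tri(s,S((458,42)),d,D((437,55))),'near',tri(s,S((352,100)),d,D((388,145))))
print('plate back top',tri(s,S((330,217)),d,D((258,266))),'front top',tri(s,S((413,253)),d,D((353,280))))
print('vase',plane(d,D((495,235)),0),plane(d,D((495,140)),.07))
print('pen',plane(d,D((545,285)),.011),plane(d,D((588,382)),.011))
E
```

```text
[[ 0.70305287  0.15484584]
 [ 0.46862916  0.18041848]
 [ 0.44812278 -0.00117239]] [[ 0.70458522  0.15477821]
 [ 0.47187142  0.18413286]
 [ 0.44899593 -0.00212724]]
[ 0.57602719  0.0753067  -0.11527447] [ 0.0031  0.001  -0.0009  0.0031 -0.0022 -0.0041]
[ 0.5776796   0.07597506 -0.12163787] [ 0.0037  0.0009 -0.0018  0.0007 -0.002  -0.0016]
[ 0.57685328  0.0756404  -0.1184644 ] [ 0.0042  0.0009  0.0003  0.0037 -0.0017 -0.0033  0.0027  0.001  -0.0029
  0.     -0.0025 -0.0024]
(-0.092, 0, 0.284) [0.48549808 0.08651365 0.284     ] [384.  88.] [403. 120.]
(-0.092, 0.06, 0.284) [0.49258933 0.14609313 0.284     ] [320. 123.] [376. 170.]
(-0.092, -0.06, 0.284) [0.47840683 0.02693417 0.284     ] [443.  55.] [429.  74.]
(0.061, -0.168, 0.061) [ 0.61757025 -0.09839157  0.061     ] [335. 210.] [254. 254.]
(-0.021, -0.168, 0.061) [ 0.53614496 -0.0887002   0.061     ] [423. 250.] [359. 272.]
(0.061, -0.1, 0.061) [ 0.625607   -0.03086817  0.061     ] [277. 244.] [224. 303.]
grip far (array([0.47622496, 0.01612942, 0.29169226]), np.float64(0.0016948489996175277)) near (array([0.49134826, 0.1158329 , 0.28613069]), np.float64(0.0032371453638724737))
plate back top (array([ 0.61106893, -0.076532  ,  0.06826326]), np.float64(0.0018984699668883247)) front top (array([ 0.54042075, -0.07812326,  0.06297359]), np.float64(0.002095872018932351))
vase [ 0.45031413 -0.257004    0.        ] [ 0.45773316 -0.28995796  0.07      ]
pen [ 0.40392579 -0.17265314  0.011     ] [ 0.36414183 -0.05151018  0.011     ]
```

The press pose comes out at about (0.577, 0.076) with yaw -0.118, and the two views agree to within 3 mm. The measured grip height (0.287) and the plate height also match the given values. The drawer is about 58 mm out. I'll go high over the press with the fingers closed, to the press's right-hand side.

Request:
step_arm --commands '[{"grip":0,"tz":0.025,"az":-0.07},{"grip":0,"tz":0.025,"az":-0.07},{"grip":0,"tz":0.025,"az":-0.07},{"grip":0,"tz":0.025,"az":-0.07},{"grip":0,"tz":0.025,"az":-0.07},{"grip":0,"tz":0.025,"az":-0.07},{"grip":0,"tz":0.025,"az":-0.07},{"grip":0,"tz":0.025,"az":-0.07},{"grip":0,"tx":0.02,"ty":-0.03,"az":-0.07},{"grip":0,"tx":0.02,"ty":-0.03,"az":-0.07},{"grip":0,"tx":0.02,"ty":-0.03,"az":-0.07},{"grip":0,"tx":0.02,"ty":-0.03,"az":-0.07},{"grip":0,"tx":0.02,"ty":-0.03,"az":-0.07},{"grip":0,"tx":0.02,"ty":-0.03,"az":-0.07},{"grip":0,"tx":0.02,"ty":-0.03,"az":-0.07},{"grip":0,"tx":0.02,"ty":-0.03,"az":-0.07},{"grip":0,"tx":0.02,"ty":-0.03,"az":-0.07},{"grip":0,"tx":0.02,"ty":-0.03,"az":-0.07},{"grip":0,"tx":0.02,"ty":-0.03,"az":-0.07},{"grip":0,"tx":0.02,"ty":-0.03,"az":-0.07}]'

```text
$.commands[0]: bad value
```

Request:
step_arm --commands '[{"grip":0.001,"tx":0.0,"ty":0.0,"tz":0.025,"ax":0.0,"ay":0.0,"az":-0.07}]'

```text
time: 0.18
ee_pos: [0.1443, 0.529, 0.2522]
tool_rot: [-3.132, -0.001, 2.805]
contact_force: [1.3, 0.1, 1.2]
width: 0.0753
grip_force: 0.0
```

Request:
step_arm --commands '[{"grip":0.001,"tx":0,"ty":0,"tz":0.03,"ax":0,"ay":0,"az":-0.07},{"grip":0.001,"tx":0,"ty":0,"tz":0.03,"ax":0,"ay":0,"az":-0.07},{"grip":0.001,"tx":0,"ty":0,"tz":0.03,"ax":0,"ay":0,"az":-0.07},{"grip":0.001,"tx":0,"ty":0,"tz":0.03,"ax":0,"ay":0,"az":-0.07},{"grip":0.001,"tx":0,"ty":0,"tz":0.03,"ax":0,"ay":0,"az":-0.07},{"grip":0.001,"tx":0,"ty":0,"tz":0.02,"ax":0,"ay":0,"az":-0.07},{"grip":0.001,"tx":0.02,"ty":-0.03,"tz":0,"ax":0,"ay":0,"az":-0.07},{"grip":0.001,"tx":0.02,"ty":-0.03,"tz":0,"ax":0,"ay":0,"az":-0.07},{"grip":0.001,"tx":0.02,"ty":-0.03,"tz":0,"ax":0,"ay":0,"az":-0.07},{"grip":0.001,"tx":0.02,"ty":-0.03,"tz":0,"ax":0,"ay":0,"az":-0.07},{"grip":0.001,"tx":0.02,"ty":-0.03,"tz":0,"ax":0,"ay":0,"az":-0.07},{"grip":0.001,"tx":0.02,"ty":-0.03,"tz":0,"ax":0,"ay":0,"az":-0.07},{"grip":0.001,"tx":0.02,"ty":-0.03,"tz":0,"ax":0,"ay":0,"az":-0.07},{"grip":0.001,"tx":0.02,"ty":-0.03,"tz":0,"ax":0,"ay":0,"az":-0.07},{"grip":0.001,"tx":0.02,"ty":-0.03,"tz":0,"ax":0,"ay":0,"az":-0.07},{"grip":0.001,"tx":0.02,"ty":-0.03,"tz":0,"ax":0,"ay":0,"az":-0.07},{"grip":0.001,"tx":0.02,"ty":-0.03,"tz":0,"ax":0,"ay":0,"az":-0.07},{"grip":0.001,"tx":0.02,"ty":-0.03,"tz":0,"ax":0,"ay":0,"az":-0.07}]'

```text
time: 1.68
ee_pos: [0.3855, 0.1688, 0.4262]
tool_rot: [-3.141, 0.0, 1.541]
contact_force: [0.7, 1.1, -0.8]
width: 0.0011
grip_force: 0.0
```

Request:
step_arm --commands '[{"grip":0.001,"tx":0,"ty":-0.03,"tz":0,"ax":0,"ay":0,"az":-0.07},{"grip":0.001,"tx":0,"ty":-0.03,"tz":0,"ax":0,"ay":0,"az":-0.02},{"grip":0.001,"tx":0,"ty":-0.03,"tz":0,"ax":0,"ay":0,"az":0},{"grip":0.001,"tx":0,"ty":-0.03,"tz":0,"ax":0,"ay":0,"az":0},{"grip":0.001,"tx":0,"ty":-0.03,"tz":0,"ax":0,"ay":0,"az":0},{"grip":0.001,"tx":0,"ty":-0.03,"tz":0,"ax":0,"ay":0,"az":0},{"grip":0.001,"tx":0,"ty":-0.03,"tz":0,"ax":0,"ay":0,"az":0},{"grip":0.001,"tx":0,"ty":-0.03,"tz":0,"ax":0,"ay":0,"az":0},{"grip":0.001,"tx":0,"ty":-0.03,"tz":0,"ax":0,"ay":0,"az":0},{"grip":0.001,"tx":0,"ty":-0.03,"tz":0,"ax":0,"ay":0,"az":0},{"grip":0.001,"tx":0,"ty":-0.03,"tz":0,"ax":0,"ay":0,"az":0},{"grip":0.001,"tx":0,"ty":-0.03,"tz":0,"ax":0,"ay":0,"az":0}]'

```text
time: 2.68
ee_pos: [0.3846, -0.191, 0.4261]
tool_rot: [-3.141, -0.0, 1.454]
contact_force: [0.9, -0.2, -0.7]
width: 0.0009
grip_force: 0.0
```

Request:
step_arm --commands '[{"grip":0.001,"tx":0.024,"ty":0,"tz":0,"ax":0.05,"ay":-0.006,"az":0},{"grip":0.001,"tx":0.024,"ty":0,"tz":0,"ax":0.05,"ay":-0.006,"az":0},{"grip":0.001,"tx":0.024,"ty":0,"tz":0,"ax":0.05,"ay":-0.006,"az":0},{"grip":0.001,"tx":0.024,"ty":0,"tz":0,"ax":0.05,"ay":-0.006,"az":0},{"grip":0.001,"tx":0.024,"ty":0,"tz":0,"ax":0.05,"ay":-0.006,"az":0},{"grip":0.001,"tx":0.024,"ty":0,"tz":0,"ax":0.05,"ay":-0.006,"az":0},{"grip":0.001,"tx":0.024,"ty":0.01,"tz":-0.03,"ax":0.05,"ay":-0.006,"az":0},{"grip":0.001,"tx":0.022,"ty":0.01,"tz":-0.03,"ax":0,"ay":0,"az":0},{"grip":0.001,"tx":0,"ty":0.01,"tz":-0.03,"ax":0,"ay":0,"az":0},{"grip":0.001,"tx":0,"ty":0.01,"tz":-0.03,"ax":0,"ay":0,"az":0},{"grip":0.001,"tx":0,"ty":0,"tz":-0.03,"ax":0,"ay":0,"az":0},{"grip":0.001,"tx":0,"ty":0,"tz":-0.03,"ax":0,"ay":0,"az":0},{"grip":0.001,"tx":0,"ty":0,"tz":-0.03,"ax":0,"ay":0,"az":0},{"grip":0.001,"tx":0,"ty":0,"tz":-0.03,"ax":0,"ay":0,"az":0},{"grip":0.001,"tx":0,"ty":0,"tz":-0.03,"ax":0,"ay":0,"az":0},{"grip":0.001,"tx":0,"ty":0,"tz":-0.03,"ax":0,"ay":0,"az":0},{"grip":0.001,"tx":0,"ty":0,"tz":-0.03,"ax":0,"ay":0,"az":0}]'

```text
time: 4.1
ee_pos: [0.5747, -0.1493, 0.0947]
tool_rot: [3.141, -0.353, 1.455]
contact_force: [0.1, 0.5, 0.0]
width: 0.0009
grip_force: 0.0
```

Run:
```python
from h import *
c=snap("side","pics/d3.png");p=read_state()["ee_pos"];print(p,proj(c,p))
cv2.imwrite("pics/d3c.png",cv2.resize(cv2.imread("pics/d3.png")[90:250,180:380],None,fx=4,fy=3.75))
```

```text
[ 0.57245058 -0.14811161  0.08903697] [[269.89915939 158.73222998]]
```

View pics/d3c.png

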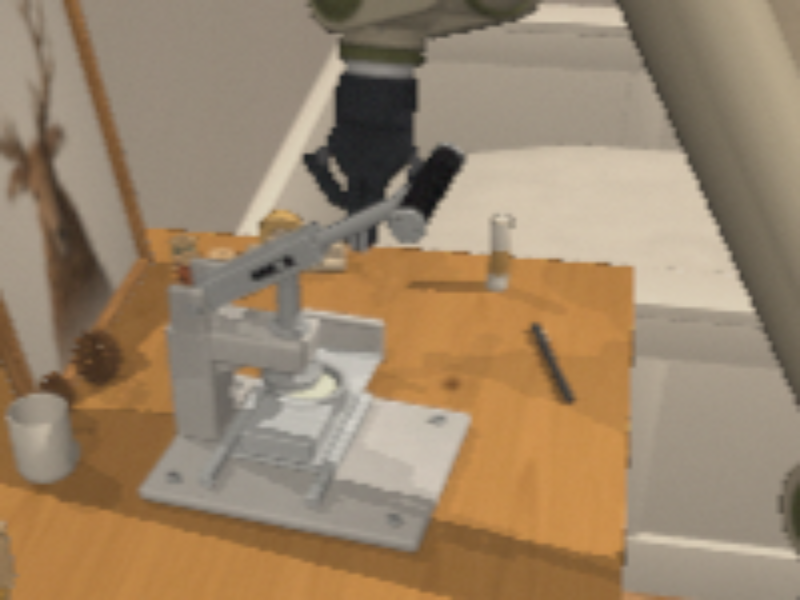

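The closed fingers show at about (362,245) in the crop, behind the drawer plate and clear of the vase. I'll lower to plate height and start pushing.

Request:
step_arm --commands '[{"grip":0.001,"tx":0.001,"ty":0,"tz":-0.014,"ax":0,"ay":0,"az":0},{"grip":0.001,"tx":0.001,"ty":0,"tz":-0.014,"ax":0,"ay":0,"az":0},{"grip":0.001,"tx":0,"ty":0,"tz":-0.014,"ax":0,"ay":0,"az":0},{"grip":0.001,"tx":0,"ty":0,"tz":-0.012,"ax":0,"ay":0,"az":0},{"grip":0.001,"tx":0.0012,"ty":0.01,"tz":0,"ax":0,"ay":0,"az":0},{"grip":0.001,"tx":0.0012,"ty":0.01,"tz":0,"ax":0,"ay":0,"az":0},{"grip":0.001,"tx":0.0012,"ty":0.01,"tz":0,"ax":0,"ay":0,"az":0},{"grip":0.001,"tx":0.0012,"ty":0.01,"tz":0,"ax":0,"ay":0,"az":0},{"grip":0.001,"tx":0.0012,"ty":0.01,"tz":0,"ax":0,"ay":0,"az":0},{"grip":0.001,"tx":0.0012,"ty":0.01,"tz":0,"ax":0,"ay":0,"az":0}]'

```text
time: 4.98
ee_pos: [0.5846, -0.0884, 0.043]
tool_rot: [3.139, -0.352, 1.456]
contact_force: [-0.4, -1.4, 1.7]
width: 0.0012
grip_force: 0.6
```

Request:
step_arm --commands '[{"grip":0.001,"tx":0.0012,"ty":0.01,"tz":0,"ax":0,"ay":0,"az":0},{"grip":0.001,"tx":0.0012,"ty":0.01,"tz":0,"ax":0,"ay":0,"az":0},{"grip":0.001,"tx":0.0012,"ty":0.01,"tz":0,"ax":0,"ay":0,"az":0}]'

```text
time: 5.23
ee_pos: [0.5881, -0.0593, 0.0426]
tool_rot: [3.139, -0.351, 1.455]
contact_force: [-3.6, -8.4, 3.7]
width: 0.001
grip_force: 4.1
```

Request:
step_arm --commands '[{"grip":0.001,"tx":0.0006,"ty":0.005,"tz":0,"ax":0,"ay":0,"az":0},{"grip":0.001,"tx":0.0006,"ty":0.005,"tz":0,"ax":0,"ay":0,"az":0}]'

```text
time: 5.4
ee_pos: [0.589, -0.0533, 0.0425]
tool_rot: [3.138, -0.343, 1.457]
contact_force: [-16.7, -44.4, 11.2]
width: 0.0009
grip_force: 23.1
```

Request:
step_arm --commands '[{"grip":0.001,"tx":-0.0006,"ty":-0.006,"tz":0,"ax":0,"ay":0,"az":0}]'

```text
time: 5.48
ee_pos: [0.5884, -0.0562, 0.0427]
tool_rot: [3.14, -0.349, 1.456]
contact_force: [-0.4, 0.7, 0.7]
width: 0.0013
grip_force: 0.0
```

Run:
```python
from h import *
print(read_state()["contact_force"])
im=[]
for n,(x,y) in (("side",(200,110)),("scene",(225,130))):
    c=snap(n,f"pics/{n}4.png");p=read_state()["ee_pos"];print(p,proj(c,p))
    im.append(cv2.resize(cv2.imread(f"pics/{n}4.png")[y:y+120,x:x+100],None,fx=4,fy=4,interpolation=2))
cv2.imwrite("pics/c4.png",np.hstack(im))
```

```text
[-0.36660154  0.68780156  0.67614798]
[ 0.58845174 -0.05649869  0.04250019] [[261.26865693 181.94383704]]
[ 0.58841665 -0.05569933  0.04234917] [[287.31791121 188.53166491]]
```

View pics/c4.png

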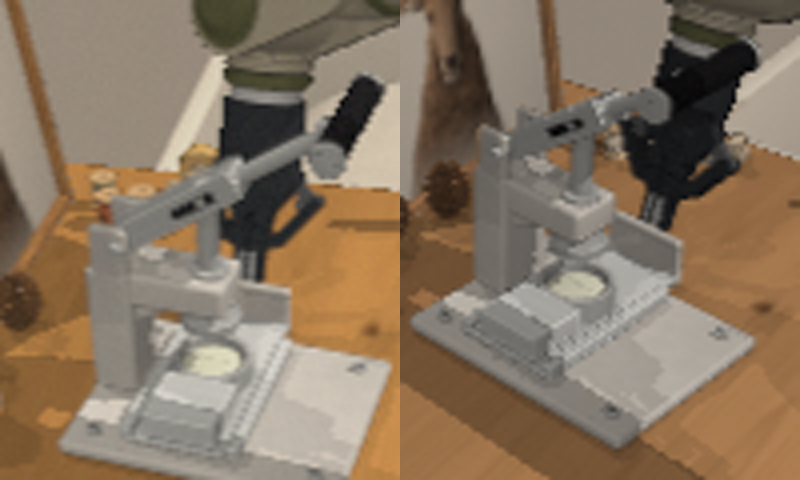

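The drawer has moved in by a few centimetres. The plate's top front corner is at crop (683,243) in scene and (290,292) in side. I'll measure how far out it still is.

Run:
```python
from h import *
s,d=dict(np.load("pics/scene4.npz")),dict(np.load("pics/side4.npz"))
S=lambda u:(225+(u[0]-400)/4-.4,130+u[1]/4-.4);D=lambda u:(200+u[0]/4-.4,110+u[1]/4-.4)
P=np.array([.5769,.0756]);c,n=np.cos(-.1185),np.sin(-.1185)
own=lambda w:np.r_[np.array([[c,n],[-n,c]])@(w[:2]-P),w[2]].round(4)
for a,b in[((683,243),(290,292)),((620,215),(243,283))]:
    print(own(tri(s,S(a),d,D(b))[0]),own(plane(s,S(a),.061)),own(plane(d,D(b),.061)))
s,d=dict(np.load("pics/s.npz")),dict(np.load("pics/d.npz"))
S=lambda u:(220+u[0]/5-.4,135+u[1]/5-.4);D=lambda u:(205+u[0]/5-.4,120+u[1]/5-.4)
for a,b in[((413,253),(355,280)),((330,217),(258,266))]:
    print(own(tri(s,S(a),d,D(b))[0]),own(plane(s,S(a),.061)),own(plane(d,D(b),.061)))
print(own(np.array([.5884,-.0562,.043])),own(np.array([.589,-.0533,.043])))
```

```text
[-0.0184 -0.1159  0.0596] [-0.0183 -0.1165  0.061 ] [-0.0197 -0.1114  0.061 ]
[ 0.0035 -0.0495  0.1091] [ 0.0522 -0.1133  0.061 ] [ 0.0249 -0.1129  0.061 ]
[-0.0207 -0.153   0.0659] [-0.0154 -0.1613  0.061 ] [-0.0192 -0.1584  0.061 ]
[ 0.0519 -0.147   0.0683] [ 0.06   -0.1581  0.061 ] [ 0.0551 -0.156   0.061 ]
[ 0.027  -0.1295  0.043 ] [ 0.0273 -0.1266  0.043 ]
```

The camera puts the plate about 13 mm out, but the press origin is uncertain by about that much: the grip also measures about 10 mm toward -y. A gentle push will settle it. A 5 N plateau means the catch, and a stiff stop means home.

Request:
step_arm --commands '[{"grip":0.001,"tx":0,"ty":0.002,"tz":0,"ax":0,"ay":0,"az":0}]'

```text
time: 5.67
ee_pos: [0.5885, -0.0538, 0.0422]
tool_rot: [3.14, -0.352, 1.455]
contact_force: [-2.3, -15.0, 2.0]
width: 0.0011
grip_force: 8.0
```

Request:
step_arm --commands '[{"grip":0.001,"tx":0.0001,"ty":0.001,"tz":0,"ax":0,"ay":0,"az":0}]'

```text
time: 5.75
ee_pos: [0.5886, -0.0538, 0.0422]
tool_rot: [3.139, -0.349, 1.455]
contact_force: [-5.2, -15.9, 2.2]
width: 0.0007
grip_force: 7.9
```

Request:
step_arm --commands '[{"grip":0.001,"tx":0.0001,"ty":0.001,"tz":0,"ax":0,"ay":0,"az":0},{"grip":0.001,"tx":0,"ty":0,"tz":0,"ax":0,"ay":0,"az":0}]'

```text
time: 5.92
ee_pos: [0.5887, -0.0538, 0.0423]
tool_rot: [3.139, -0.347, 1.455]
contact_force: [-5.2, -15.6, 2.4]
width: 0.0013
grip_force: 8.3
```

It's a stiff stop at 15 N, three times the catch force, and the drawer stayed in after I backed off. So it is home. The press origin is shifted about 12 mm along own -y, which agrees with the grip measurement. I'll retreat, rise, untilt and go above the grip.

Request:
step_arm --commands '[{"grip":0.001,"tx":-0.0015,"ty":-0.012,"tz":0,"ax":0,"ay":0,"az":0},{"grip":0.001,"tx":-0.0015,"ty":-0.015,"tz":0,"ax":0,"ay":0,"az":0},{"grip":0.001,"tx":-0.0015,"ty":-0.02,"tz":0,"ax":0,"ay":0,"az":0},{"grip":0.001,"tx":0,"ty":0,"tz":0.03,"ax":0,"ay":0,"az":0},{"grip":0.001,"tx":0,"ty":0,"tz":0.03,"ax":0,"ay":0,"az":0},{"grip":0.001,"tx":0,"ty":0,"tz":0.03,"ax":0,"ay":0,"az":0},{"grip":0.001,"tx":0,"ty":0,"tz":0.03,"ax":0,"ay":0,"az":0},{"grip":0.001,"tx":0,"ty":0,"tz":0.03,"ax":0,"ay":0,"az":0},{"grip":0.001,"tx":0,"ty":0,"tz":0.03,"ax":0,"ay":0,"az":0},{"grip":0.001,"tx":0,"ty":0,"tz":0.03,"ax":0,"ay":0,"az":0},{"grip":0.001,"tx":0,"ty":0,"tz":0.03,"ax":0,"ay":0,"az":0},{"grip":0.001,"tx":0,"ty":0,"tz":0.03,"ax":0,"ay":0,"az":0},{"grip":0.001,"tx":0,"ty":0,"tz":0.03,"ax":0,"ay":0,"az":0},{"grip":0.001,"tx":0,"ty":0,"tz":0.03,"ax":0,"ay":0,"az":0},{"grip":0.001,"tx":0,"ty":0,"tz":0.03,"ax":0,"ay":0,"az":0}]'

```text
time: 7.17
ee_pos: [0.5837, -0.0986, 0.4037]
tool_rot: [3.141, -0.353, 1.455]
contact_force: [0.9, -0.2, -0.3]
width: 0.0008
grip_force: 0.0
```

Request:
step_arm --commands '[{"grip":0.001,"tx":0,"ty":0,"tz":0,"ax":-0.05,"ay":0.006,"az":0},{"grip":0.001,"tx":0,"ty":0,"tz":0,"ax":-0.05,"ay":0.006,"az":0},{"grip":0.001,"tx":-0.013,"ty":0.022,"tz":0,"ax":-0.05,"ay":0.006,"az":0},{"grip":0.001,"tx":-0.013,"ty":0.022,"tz":0,"ax":-0.05,"ay":0.006,"az":0},{"grip":0.001,"tx":-0.013,"ty":0.022,"tz":0,"ax":-0.05,"ay":0.006,"az":0},{"grip":0.001,"tx":-0.013,"ty":0.022,"tz":0,"ax":-0.05,"ay":0.006,"az":0},{"grip":0.001,"tx":-0.013,"ty":0.022,"tz":0,"ax":-0.05,"ay":0.006,"az":0},{"grip":0.001,"tx":-0.013,"ty":0.022,"tz":0,"ax":0,"ay":0,"az":0},{"grip":0.001,"tx":-0.013,"ty":0.022,"tz":0,"ax":0,"ay":0,"az":0},{"grip":0.001,"tx":-0.012,"ty":0.022,"tz":0,"ax":0,"ay":0,"az":0},{"grip":0.001,"tx":0,"ty":0,"tz":0,"ax":0,"ay":0,"az":0},{"grip":0.001,"tx":0,"ty":0,"tz":0,"ax":0,"ay":0,"az":0}]'

```text
time: 8.17
ee_pos: [0.4807, 0.0781, 0.4026]
tool_rot: [3.142, -0.0, 1.457]
contact_force: [0.3, -0.2, -0.2]
width: 0.0011
grip_force: 0.0
```

Run:
```python
from h import *
im=[]
for n,(x,y) in (("side",(200,80)),("scene",(225,100))):
    c=snap(n,f"pics/{n}5.png");p=read_state()["ee_pos"];print(p,proj(c,p))
    im.append(cv2.resize(cv2.imread(f"pics/{n}5.png")[y:y+140,x:x+100],None,fx=4,fy=4,interpolation=2))
cv2.imwrite("pics/c5.png",np.hstack(im))
```

```text
[0.48119871 0.07732079 0.4022765 ] [[289.01039406 103.29820735]]
[0.48146231 0.07691889 0.40205116] [[302.94422541 114.23594978]]
```

View pics/c5.png

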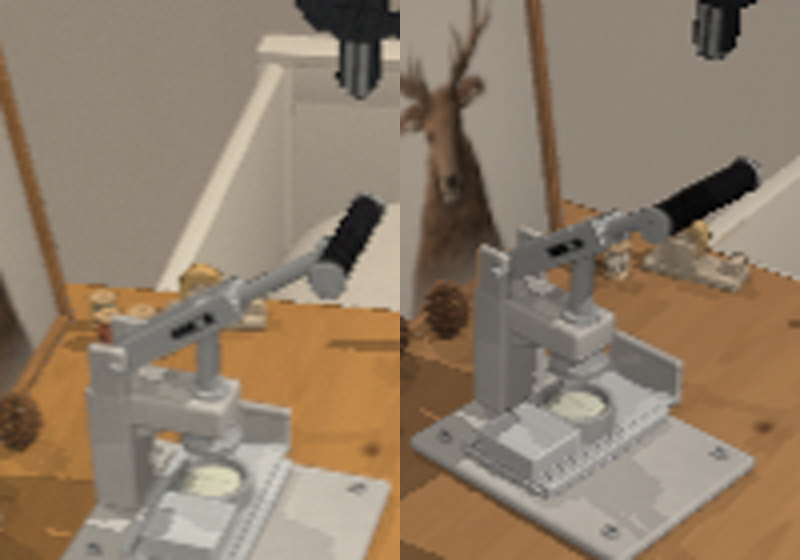

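The drawer stays in and the die sits right under the ram. The grip runs from its cap at (328,278) to (370,203) in the side crop and from (653,220) to (750,172) in the scene crop. I'll triangulate its axis.

Run:
```python
from h import *
s,d=dict(np.load("pics/scene5.npz")),dict(np.load("pics/side5.npz"))
S=lambda u:(225+(u[0]-400)/4-.4,100+u[1]/4-.4);D=lambda u:(200+u[0]/4-.4,80+u[1]/4-.4)
for a,b in[((653,220),(328,278)),((660,216),(333,268)),((750,172),(370,203))]:print(tri(s,S(a),d,D(b)))
# finger tip calibration check: visible tip
print(tri(s,S((710,57)),d,D((360,97))))
```

```text
(array([0.49130494, 0.12842977, 0.29146284]), np.float64(0.0032543895698215787))
(array([0.48868738, 0.12286777, 0.29484539]), np.float64(0.0003063777618812738))
(array([0.47669149, 0.00936927, 0.28974103]), np.float64(0.0007459933857597596))
(array([0.47839113, 0.08804591, 0.40635031]), np.float64(0.002187531157610592))
```

Request:
step_arm --commands '[{"grip":0.001,"tx":0.0005,"ty":-0.001,"tz":-0.015,"ax":0,"ay":0,"az":0},{"grip":0.001,"tx":0.0005,"ty":-0.001,"tz":-0.015,"ax":0,"ay":0,"az":0},{"grip":0.001,"tx":0.0005,"ty":-0.001,"tz":-0.015,"ax":0,"ay":0,"az":0},{"grip":0.001,"tx":0.0005,"ty":-0.001,"tz":-0.015,"ax":0,"ay":0,"az":0},{"grip":0.001,"tx":0,"ty":0,"tz":-0.015,"ax":0,"ay":0,"az":0},{"grip":0.001,"tx":0,"ty":0,"tz":-0.015,"ax":0,"ay":0,"az":0},{"grip":0.001,"tx":0,"ty":0,"tz":-0.008,"ax":0,"ay":0,"az":0},{"grip":0.001,"tx":0,"ty":0,"tz":0,"ax":0,"ay":0,"az":0}]'

```text
time: 8.93
ee_pos: [0.483, 0.0727, 0.3026]
tool_rot: [-3.138, 0.0, 1.454]
contact_force: [-0.5, 0.1, 0.2]
width: 0.0015
grip_force: 0.0
```

Request:
step_arm --commands '[{"grip":0.001,"tx":-0.002,"ty":0,"tz":-0.004,"ax":0,"ay":0,"az":0},{"grip":0.001,"tx":-0.002,"ty":0,"tz":-0.004,"ax":0,"ay":0,"az":0},{"grip":0.001,"tx":0,"ty":0,"tz":0,"ax":0,"ay":0,"az":0}]'

```text
time: 9.18
ee_pos: [0.479, 0.0733, 0.2964]
tool_rot: [3.141, 0.0, 1.455]
contact_force: [0.5, -0.4, 1.5]
width: 0.0006
grip_force: 0.6
```

Contact is at z 0.2965, as predicted for the top of the bar (0.297). Next I press down along the arc.

Request:
step_arm --commands '[{"grip":0.001,"tx":-0.002,"ty":0.0002,"tz":-0.0047,"ax":0,"ay":0,"az":0},{"grip":0.001,"tx":-0.002,"ty":0.0002,"tz":-0.0047,"ax":0,"ay":0,"az":0},{"grip":0.001,"tx":-0.002,"ty":0.0002,"tz":-0.0047,"ax":0,"ay":0,"az":0},{"grip":0.001,"tx":-0.002,"ty":0.0002,"tz":-0.0047,"ax":0,"ay":0,"az":0},{"grip":0.001,"tx":-0.0022,"ty":0.0002,"tz":-0.005,"ax":0,"ay":0,"az":0},{"grip":0.001,"tx":-0.0022,"ty":0.0002,"tz":-0.005,"ax":0,"ay":0,"az":0},{"grip":0.001,"tx":-0.0022,"ty":0.0002,"tz":-0.005,"ax":0,"ay":0,"az":0},{"grip":0.001,"tx":-0.0022,"ty":0.0002,"tz":-0.005,"ax":0,"ay":0,"az":0}]'

```text
time: 9.85
ee_pos: [0.4616, 0.0754, 0.258]
tool_rot: [-3.142, -0.0, 1.455]
contact_force: [-4.9, 1.2, 5.6]
width: 0.0009
grip_force: 2.7
```

Request:
step_arm --commands '[{"grip":0.001,"tx":-0.0018,"ty":0.0002,"tz":-0.0052,"ax":0,"ay":0,"az":0},{"grip":0.001,"tx":-0.0018,"ty":0.0002,"tz":-0.0052,"ax":0,"ay":0,"az":0},{"grip":0.001,"tx":-0.0018,"ty":0.0002,"tz":-0.0052,"ax":0,"ay":0,"az":0},{"grip":0.001,"tx":-0.0018,"ty":0.0002,"tz":-0.0052,"ax":0,"ay":0,"az":0},{"grip":0.001,"tx":-0.0013,"ty":0.0002,"tz":-0.0053,"ax":0,"ay":0,"az":0},{"grip":0.001,"tx":-0.0013,"ty":0.0002,"tz":-0.0053,"ax":0,"ay":0,"az":0},{"grip":0.001,"tx":0,"ty":0,"tz":0,"ax":0,"ay":0,"az":0}]'

```text
time: 10.43
ee_pos: [0.4517, 0.0765, 0.2259]
tool_rot: [-3.14, -0.0, 1.455]
contact_force: [-2.6, 0.8, 4.0]
width: 0.0013
grip_force: 2.0
```

Request:
step_arm --commands '[{"grip":0.001,"tx":-0.0012,"ty":0.0001,"tz":-0.0053,"ax":0,"ay":0,"az":0},{"grip":0.001,"tx":-0.001,"ty":0.0001,"tz":-0.0053,"ax":0,"ay":0,"az":0},{"grip":0.001,"tx":-0.001,"ty":0.0001,"tz":-0.0053,"ax":0,"ay":0,"az":0},{"grip":0.001,"tx":-0.0008,"ty":0.0001,"tz":-0.005,"ax":0,"ay":0,"az":0},{"grip":0.001,"tx":-0.0008,"ty":0.0001,"tz":-0.005,"ax":0,"ay":0,"az":0},{"grip":0.001,"tx":0,"ty":0,"tz":0,"ax":0,"ay":0,"az":0}]'

```text
time: 10.93
ee_pos: [0.4475, 0.0769, 0.1995]
tool_rot: [-3.141, -0.0, 1.455]
contact_force: [-2.6, 1.8, 4.1]
width: 0.001
grip_force: 2.1
```

The lever is already past the tail-block stop point at only 4 N, so the drawer is home. I continue to level.

Request:
step_arm --commands '[{"grip":0.001,"tx":-0.0005,"ty":0.0001,"tz":-0.005,"ax":0,"ay":0,"az":0},{"grip":0.001,"tx":-0.0004,"ty":0,"tz":-0.005,"ax":0,"ay":0,"az":0},{"grip":0.001,"tx":-0.0003,"ty":0,"tz":-0.005,"ax":0,"ay":0,"az":0},{"grip":0.001,"tx":0,"ty":0,"tz":-0.005,"ax":0,"ay":0,"az":0},{"grip":0.001,"tx":0,"ty":0,"tz":-0.003,"ax":0,"ay":0,"az":0},{"grip":0.001,"tx":0,"ty":0,"tz":0,"ax":0,"ay":0,"az":0}]'

```text
time: 11.43
ee_pos: [0.446, 0.077, 0.1769]
tool_rot: [-3.14, -0.0, 1.455]
contact_force: [-5.8, 1.0, 7.6]
width: 0.0008
grip_force: 4.1
```

Request:
step_arm --commands '[{"grip":0.001,"tx":-0.001,"ty":0,"tz":-0.002,"ax":0,"ay":0,"az":0},{"grip":0.001,"tx":-0.001,"ty":0,"tz":-0.0025,"ax":0,"ay":0,"az":0},{"grip":0.001,"tx":0,"ty":0,"tz":0,"ax":0,"ay":0,"az":0},{"grip":0.001,"tx":0,"ty":0,"tz":0,"ax":0,"ay":0,"az":0},{"grip":0.001,"tx":0,"ty":0,"tz":0,"ax":0,"ay":0,"az":0},{"grip":0.001,"tx":0,"ty":0,"tz":0,"ax":0,"ay":0,"az":0}]'

```text
time: 11.93
ee_pos: [0.4456, 0.077, 0.1735]
tool_rot: [3.138, -0.001, 1.455]
contact_force: [-0.7, 2.1, 9.8]
width: 0.0009
grip_force: 4.5
```

Run:
```python
from h import *
im=[]
for n,(x,y) in (("side",(200,110)),("scene",(225,130))):
    c=snap(n,f"pics/{n}6.png")
    im.append(cv2.resize(cv2.imread(f"pics/{n}6.png")[y:y+120,x:x+100],None,fx=4,fy=4,interpolation=2))
cv2.imwrite("pics/c6.png",np.hstack(im)); s=read_state();print(s["ee_pos"],s["contact_force"])
```

```text
[0.44562134 0.07703816 0.17354532] [-1.81578592  1.61529543  8.96300206]
```

View pics/c6.png

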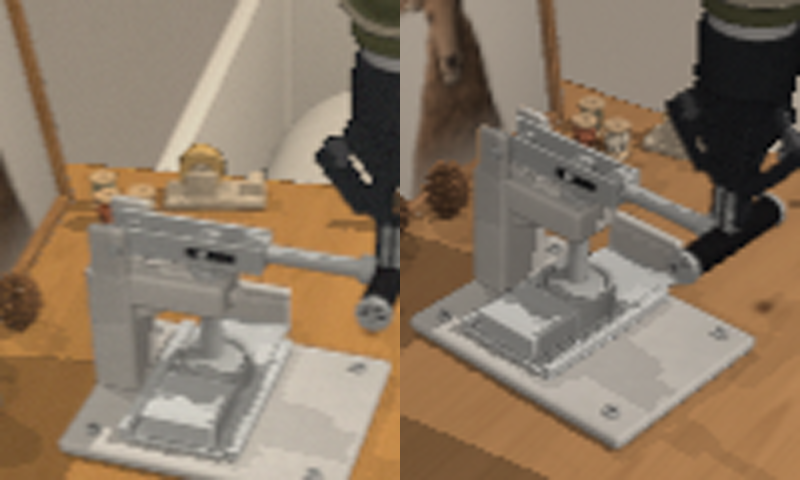

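The lever lies level, the ram is in the die, the plate is seated, and the fingertips rest on the grip near (725,225) in the scene crop. The force is about 10 N, as expected at level. I'll add 1 mm and hold for the crimp.

Request:
step_arm --commands '[{"grip":0.001,"tx":0,"ty":0,"tz":-0.001,"ax":0,"ay":0,"az":0},{"grip":0.001,"tx":0,"ty":0,"tz":0,"ax":0,"ay":0,"az":0},{"grip":0.001,"tx":0,"ty":0,"tz":0,"ax":0,"ay":0,"az":0},{"grip":0.001,"tx":0,"ty":0,"tz":0,"ax":0,"ay":0,"az":0},{"grip":0.001,"tx":0,"ty":0,"tz":0,"ax":0,"ay":0,"az":0},{"grip":0.001,"tx":0,"ty":0,"tz":0,"ax":0,"ay":0,"az":0},{"grip":0.001,"tx":0,"ty":0,"tz":0,"ax":0,"ay":0,"az":0},{"grip":0.001,"tx":0,"ty":0,"tz":0,"ax":0,"ay":0,"az":0},{"grip":0.001,"tx":0,"ty":0,"tz":0,"ax":0,"ay":0,"az":0},{"grip":0.001,"tx":0,"ty":0,"tz":0,"ax":0,"ay":0,"az":0},{"grip":0.001,"tx":0,"ty":0,"tz":0,"ax":0,"ay":0,"az":0},{"grip":0.001,"tx":0,"ty":0,"tz":0,"ax":0,"ay":0,"az":0},{"grip":0.001,"tx":0,"ty":0,"tz":0,"ax":0,"ay":0,"az":0},{"grip":0.001,"tx":0,"ty":0,"tz":0,"ax":0,"ay":0,"az":0},{"grip":0.001,"tx":0,"ty":0,"tz":0,"ax":0,"ay":0,"az":0},{"grip":0.001,"tx":0,"ty":0,"tz":0,"ax":0,"ay":0,"az":0},{"grip":0.001,"tx":0,"ty":0,"tz":0,"ax":0,"ay":0,"az":0},{"grip":0.001,"tx":0,"ty":0,"tz":0,"ax":0,"ay":0,"az":0},{"grip":0.001,"tx":0,"ty":0,"tz":0,"ax":0,"ay":0,"az":0},{"grip":0.001,"tx":0,"ty":0,"tz":0,"ax":0,"ay":0,"az":0}]'

```text
time: 13.7
ee_pos: [0.4456, 0.077, 0.1725]
tool_rot: [3.138, -0.001, 1.455]
contact_force: [-1.5, 1.8, 9.7]
width: 0.0008
grip_force: 4.7
```

```bash
python3 -c "
from station import *
s=read_state();print(s['ee_pos'],s['contact_force'],hand_in())"
```

```text
the job is handed in; nothing more can be done
[0.44557466 0.07702344 0.1725473 ] [-1.49816746  1.77385128  9.66055414] None
```

I pushed the drawer home, pressed the lever level, and handed the job in at about 13.7 s with the arm still holding it there at about 10 N. The fingertips briefly pushed the drawer plate with about 45 N at its end stop, and I never came near the bystanders but took no final picture of them.

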